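# Fit the handle on a slanted valve spindle and open the valve

## Robot

A 7-joint arm with a two-finger parallel gripper is mounted at the origin on a cart in front of the work surface, level with it; the furniture and walls round the work are solid. World frame = base frame: x ahead of the robot, y to its left, z up, the work surface at z = 0. Lengths are in m, angles in rad, forces in N, time in s.
With the tool pointing down it reaches from about 0.35 to 0.9 m from the base axis. Payload 8.1 kg.
Tool frame: the origin (TCP) lies between the finger pads; the fingertips stand 11 mm ahead of it and the grasp point (between the pads) lies 8 mm behind it; z points along the fingers, y is the line along which they close (so a half turn about z gives the same grasp; the last joint's range is limited). The gripper opens to 92 mm and grips with 3 to 60 N. Pads are 19 mm wide; open, the fingers measure 130 mm over their backs; the gripper's body (75 mm by 190 mm) begins 47 mm behind the grasp point.
Start: joints at [1.136, 0.434, 0.025, 1.573, -0.012, 1.134, -0.075], TCP at [0.204, -0.591, 0.238] pointing down, gripper open.
Joint ranges: [-2.62, 2.62], [-0.44, 2.09], [-1.27, 1.32], [0.08, 2.57], [-1.32, 4.46], [0.12, 2], [-2.74, 2.74]. Speed limits (rad/s): [2.22, 2.22, 3.01, 3.01, 3.14, 3.14, 3.14].

## Interface

Orientations are given as a rotation vector (axis times angle).
In Python, from cell import observe, get_image, camera_params, sign_off gives the robot as it stands.
- The arm moves only by the shell command python3 -m pendant 'ROWS' [FORCE]. ROWS is JSON, one flat list of numbers, 7 for each row, row after row: the shift along the tool's x, y, z in m, then the turn, a rotation vector about the tool's x, y, z in rad, then the finger opening in m, from 0 to 0.0918. In form: [dx, dy, dz, rx, ry, rz, jaw, dx, dy, dz, rx, ry, rz, jaw, ...]. A call has 1 to 10 rows; each row shifts and turns the commanded pose from where the row before left it, along the tool's axes as they then stand; what a row does not reach is not made up. A row lasts 1/8 s, in which the tool goes at most 62.5 mm and 10.7 degrees, less where a joint would pass 70% of its speed; a pose out of reach is approached as far as the arm can. A call is refused whole if a number of a shift passes 0.0625 or a number of a turn 0.188, either way. A call with a gripper value outside its range is refused whole. The fingers move at their own pace and stop on an object; FORCE is the grip in N (left out, the last holds). Time passes only in rows, so rows that do not move let the fingers close. It gives the time, the measured TCP pose, the force, the opening and the grip force at its end, in the units of the state.
- observe(): the state, without advancing time (a new reading comes with each control period).
- get_image(name): name is "scene" or "top" or "wrist"; returns the picture (420x560x3 uint8, red, green, blue); there is no depth.
- camera_params(name): a dict with "intrinsics" (3x3 intrinsics, pixels), "eye" and "rotation" of the camera in the world; the wrist camera has in their place "T_tool_cam" (4x4, takes a point from camera to tool coordinates, whose origin is the TCP and whose axes are the flange's). Camera axes: x right, y down, z forward; pixel columns grow to the right and rows downward; lengths in m; the calibration is good to about 2 mm. A picture is of the moment at which its call begins: read the wrist's pose just before it. camera_params takes no time and is no camera call.
- sign_off(): hands the job in; it is judged then, once.
The state is a dict: "clock": time; "joints": joint angles; "dq": joint speeds; "joint_efforts": joint torques, N m; "position": TCP position; "ee_rot": TCP orientation; "force": force on the tool from outside, world axes, zero at the start; "ft_torque": the same for the moment, N m; "width": opening from 0.0 (shut) to 1.0 (fully open); "gripper_force": force on a finger pad.
Only numpy, scipy, OpenCV 4.12 (cv2) and the standard library are available. Lean on these libraries where they do the work, as an engineer would, in place of code of your own. Each camera call takes 0.05 s, during which the arm holds its last target. There are 200 camera calls.

## Task

Get the valve ready and open it: pull the protective cap off the slanted spindle and put it in the small steel tray, then fit the bar handle on the spindle, flat to flat and pushed fully home, and with it turn the spindle clockwise as far as it goes. Leave the handle on, and do not shift the other parts lying about.

Things in the scene. Friction and masses are not known exactly. Their poses are not given: they have to be found in the camera images.
- valve: Valve block fixed on the table: grey wedge on a 150 x 130 mm base plate, its face sloping 30 degrees down to -x (to the robot at yaw 0). Origin under its centre. The spindle stands square on the face, 56 mm above the origin. Hose connectors stick out 95 mm to either side at about 40 mm height; the wedge rises to 88 mm behind the spindle.
- spindle_seat (a point): Centre of the top of the 48 mm round collar at the foot of the valve's spindle, where the handle's skirt comes to rest; 6.5 mm off the sloping face. The spindle is a D-shaft, 26 mm in diameter, 18 mm long above the collar, end chamfered 2 mm. z runs up along the shaft (leaning 30 degrees). Its one flat, 7 mm from the axis, looks to -x. The axes turn with the spindle.
- spindle (a joint): Turn of the spindle in rad: 0 to 1.1, growing clockwise seen from above (looking down the shaft); 1.1 is the stop. It stays where it is left; friction about 0.06 N m. It starts between 0 and 0.25. The keyed fit has play: the handle may turn about 0.2 rad (up to 0.35) before the spindle follows. At 0.55 the flat looks straight down the slope of the face.
- cap_centre (a point): The protective cap, a plain grey plastic cylinder 36 mm across and 50 mm tall with a closed top, put loosely over the spindle (it pulls straight off along the shaft; its round bore is 22 mm deep). This point is its centre, 25 mm from either end; z points to its closed top. 0.05 kg.
- tray: Open square steel tray fixed on the table, 130 x 130 x 22 mm, walls and floor 3 mm thick; origin at the centre of its underside. It lies to the left or to the right of the valve; the handle stands on the other side.
- handle_bar (a point): Centre of the black bar of the bar handle, which stands on the table: a round aluminium skirt, 40 mm across, 24 mm high, with an upright bar on it, 50 mm long (along x), 14 mm thick (y), 30 mm high, with a pointed nose at its -x end. This point lies 39 mm above the foot, 15 mm below the top. z up. 0.08 to 0.17 kg.
- handle_foot (a point): Centre of the handle's foot, at the mouth of its bore; axes as handle_bar. The D-bore in the skirt is 28 mm in diameter, 20 mm deep, its flat on the nose side (-x), 8 mm from the axis: 1 mm clearance all round. It goes on only when nose and shaft flat point the same way within about 0.1 rad. This point meets spindle_seat when fully home.
- tube_stub: Bystander, loose: plated flared tube stub standing on end, 26 mm across, 63 mm tall; leave it where it is. Origin under its centre.
- cam_coupling: Bystander, loose: blackened hose coupling lying on its side, 54x105x49 mm; leave it where it is. Origin under its centre.

How it is judged:
On the way, in this order (a step that is already met when the one before it is completed fails the run):
1. the cap rests in the tray, let go (x of cap_centre in the frame of tray between -0.056 and 0.056 m and y of cap_centre in the frame of tray between -0.056 and 0.056 m and z of cap_centre in the frame of tray below 0.036 m and contact force between the fingers and cap below 0.05 N and linear speed of cap below 0.03 m/s), for 0.2 s.
2. the handle is fully home on the spindle, not yet turned (distance between handle_foot and spindle_seat below 0.004 m and angle between the z axis of handle_foot and the z axis of spindle_seat, either way round below 0.1 rad and value of joint spindle below 0.6 rad), for 0.2 s.
3. the spindle is turned to its stop with the handle (distance between handle_foot and spindle_seat below 0.004 m and angle between the z axis of handle_foot and the z axis of spindle_seat, either way round below 0.1 rad and value of joint spindle above 0.95 rad), for 0.2 s.
At the end, for the whole second after the job is handed in: The cap rests in the tray (centre within 56 mm of its middle either way, under 36 mm above its underside); the handle is home on the spindle (foot within 4 mm of the seat, axes within 0.1 rad), the spindle turned past 0.95 rad (stop 1.1); all at rest (all of step 3 and x of cap_centre in the frame of tray between -0.056 and 0.056 m and y of cap_centre in the frame of tray between -0.056 and 0.056 m and z of cap_centre in the frame of tray below 0.036 m and linear speed of each of cap, handle below 0.03 m/s); the robot touches nothing.
It fails at once if a bystander is shifted by more than 3 cm (distance of any of tube_stub, cam_coupling from where it was at the start of the episode above 0.03 m).
It also fails if it takes over 67 s, if anything falls off the work surface, if the arm or the gripper's body presses on something with over 40 N, if the wrist force passes 120 N, or if a joint passes its speed limit or range.

## Working session

There is one attempt and no reset: what is moved stays moved. The work goes in short steps, Python scripts to look and compute and a shell command to move; the robot and the scene stay as the last step left them, time stands still between calls to the robot, and variables do not carry over. Pictures are saved under pics/ and viewed, at most 10 in all, crops included, and the job is handed in when it is done.

```bash
ls; mkdir -p pics; python3 - <<'E'
from cell import *
import cv2,numpy as np
print(observe())
for n in("scene","top"):
    cv2.imwrite(f"pics/{n}0.png",get_image(n)[:,:,::-1]); print(n,camera_params(n))
print(camera_params("wrist"))
a=cv2.imread("pics/scene0.png");b=cv2.imread("pics/top0.png")
E
```

```text
pics
{'clock': 0.0, 'joints': array([ 1.13638465,  0.43521892,  0.02498585,  1.57412025, -0.01160569,
        1.13399648, -0.07508877]), 'dq': array([ 0.00068499, -0.00019262, -0.00132264,  0.00121572,  0.00027731,
        0.00182253, -0.00232227]), 'joint_efforts': array([-3.92170041e-04, -6.67853093e+01,  9.84536223e-01, -3.14459431e+01,
       -6.05199533e-02,  4.28507896e-02,  1.35092664e-04]), 'position': array([ 0.20337344, -0.5904496 ,  0.23693868]), 'ee_rot': array([-3.09695055e+00, -5.18452670e-01,  6.37027880e-04]), 'force': array([-0.29485797, -0.23857112,  0.15725719]), 'ft_torque': array([ 0.01838944, -0.01716055, -0.03310228]), 'gripper_force': 0.0, 'width': 0.9989460279441982}
scene {'intrinsics': array([[477.9108053 ,   0.        , 272.69558896],
       [  0.        , 477.9108053 , 213.78714595],
       [  0.        ,   0.        ,   1.        ]]), 'eye': array([-0.08923224,  0.77182631,  0.60728334]), 'rotation': array([-0.78594874,  2.31617514, -1.34995333])}
top {'intrinsics': array([[538.07204021,   0.        , 278.82976267],
       [  0.        , 538.07204021, 203.28347824],
       [  0.        ,   0.        ,   1.        ]]), 'eye': array([0.23640006, 0.01208668, 1.47920828]), 'rotation': array([-1.99453707,  2.23324594, -0.22616041])}
{'intrinsics': array([[362.4776023 ,   0.        , 279.53878788],
       [  0.        , 362.4776023 , 207.86714621],
       [  0.        ,   0.        ,   1.        ]]), 'T_tool_cam': array([[ 1.44540698e-05, -9.57586302e-01, -2.88146618e-01,
         7.81073782e-02],
       [ 9.99998775e-01, -4.37215025e-04,  1.50314161e-03,
        -1.21005236e-03],
       [-1.56536985e-03, -2.88146287e-01,  9.57585123e-01,
        -1.47445593e-01],
       [ 0.00000000e+00,  0.00000000e+00,  0.00000000e+00,
         1.00000000e+00]])}
```

View pics/top0.png

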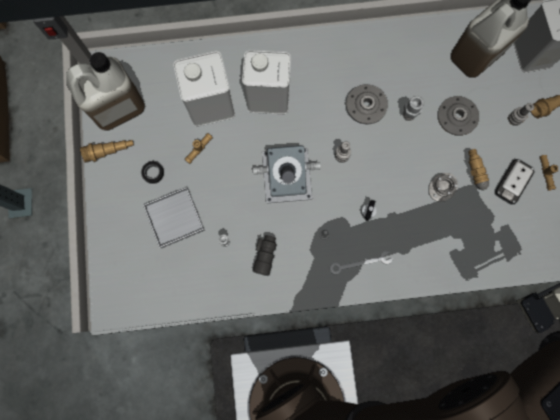

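View pics/scene0.png

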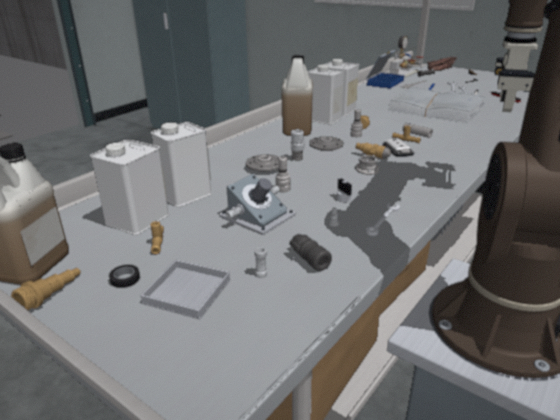

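```bash
cat > h.py <<'E'
from cell import *
import cv2,numpy as np
from scipy.spatial.transform import Rotation as R
def cam(n,o=None):
    p=camera_params(n);K=p["intrinsics"]
    if n=="wrist":
        o=o or observe();T=p["T_tool_cam"];Rt=R.from_rotvec(o["ee_rot"]).as_matrix()
        return K,Rt@T[:3,:3],o["position"]+Rt@T[:3,3]
    return K,R.from_rotvec(p["rotation"]).as_matrix(),p["eye"]
def ray(c,uv):
    K,Rm,e=c;d=Rm@np.linalg.solve(K,[uv[0],uv[1],1.]);return e,d/np.linalg.norm(d)
def plane(c,uv,z):
    e,d=ray(c,uv);return e+d*(z-e[2])/d[2]
def tri(*crs):
    A=np.zeros((3,3));b=np.zeros(3)
    for c,uv in crs:
        e,d=ray(c,uv);M=np.eye(3)-np.outer(d,d);A+=M;b+=M@e
    x=np.linalg.solve(A,b)
    return x,[np.linalg.norm(np.cross(ray(c,uv)[1],x-c[2])) for c,uv in crs]
def proj(c,X):
    K,Rm,e=c;q=K@(Rm.T@(np.asarray(X)-e));return q[:2]/q[2]
E
python3 - <<'E'
from h import *
T=cam("top");S=cam("scene")
for n,uv,z in [("tray",(174,217),.02),("stub",(224,238),.03),("coup",(264,253),.02),("valve",(287,172),.05),("handle",(370,207),.04)]:
    print(n,plane(T,uv,z).round(3))
t=cv2.imread("pics/top0.png");s=cv2.imread("pics/scene0.png")
def c(i,u,v,w,h,k):return cv2.resize(i[v:v+h,u:u+w],None,fx=k,fy=k,interpolation=cv2.INTER_CUBIC)
A=np.hstack([c(t,237,130,100,75,4),c(t,345,185,50,37.5.__int__()+1,8)[:300]])
B=np.hstack([c(s,210,160,100,75,4),c(s,318,170,50,38,8)[:300]])
cv2.imwrite("pics/c1.png",np.vstack([A,B]))
E
```

```text
tray [0.532 0.274 0.02 ]
stub [0.457 0.142 0.03 ]
coup [0.406 0.038 0.02 ]
valve [ 0.617 -0.049  0.05 ]
handle [ 0.496 -0.263  0.04 ]
```

View pics/c1.png

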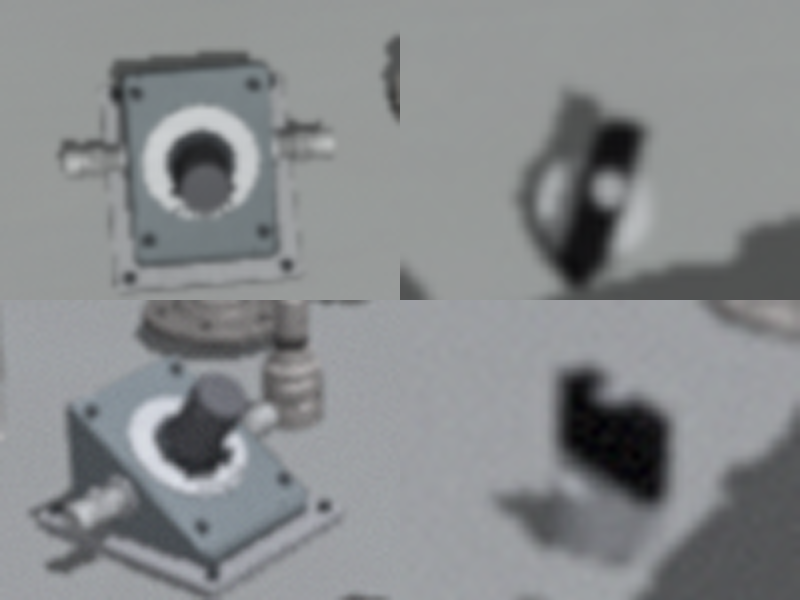

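```bash
python3 - <<'E'
from h import *
T=cam("top");S=cam("scene")
t=lambda x,y:(237+x/4-.4,130+y/4-.4);s=lambda x,y:(210+x/4-.4,160+y/4-.4)
P={}
for n,a,b in [("capT",(205,190),(222,98)),("bl",(137,93),(91,112)),("br",(254,84),(176,69)),("fr",(264,231),(284,179)),("fl",(149,240),(202,227)),("pl",(130,277),(212,272)),("pr",(287,265),(324,206)),("hoseL",(64,158),(72,208))]:
    x,e=tri((T,t(*a)),(S,s(*b)));P[n]=x;print(n,x.round(4),np.round(e,4))
for l,r in (("bl","br"),("fl","fr"),("pl","pr")):
    d=P[l]-P[r];print("yaw",np.arctan2(-d[0],d[1]),np.linalg.norm(d))
for f,b in (("fl","bl"),("fr","br")):
    d=P[b]-P[f];print("yaw",np.arctan2(d[1],d[0]),"tilt",np.arctan2(d[2],np.hypot(*d[:2])))
c=np.mean([P[k] for k in("bl","br","fl","fr")],0);print("facecentre",c)
a=P["capT"]-c;print(a, np.linalg.norm(a))
g=lambda x,y:(345+(x-400)/8-.4,185+y/8-.4)
n=plane(T,g(577,283),.054);e=plane(T,g(622,122),.054);print("handle",n,e,(n+e)/2,"yaw",np.arctan2(*(e-n)[[1,0]]))
for uv in((521,207),(655,207)):print(plane(T,g(*uv),.024))
E
```

```text
capT [ 0.5896 -0.0472  0.0982] [0. 0.]
bl [ 0.6663 -0.0102  0.0814] [0.0002 0.0002]
br [ 0.6633 -0.0895  0.0822] [0.0002 0.0002]
fr [ 0.5734 -0.0875  0.0295] [0.0002 0.0002]
fl [ 0.576  -0.0077  0.0296] [0.0002 0.0002]
pl [0.5554 0.0083 0.0123] [0. 0.]
pr [ 0.5519 -0.1017  0.0103] [0.0001 0.0001]
hoseL [0.6359 0.0441 0.0466] [0.0006 0.0006]
yaw -0.03720709619998268 0.07942749086172046
yaw -0.03289555115361431 0.07982981253018112
yaw -0.03219578394815489 0.11011123324164654
yaw -0.027688882488198414 tilt 0.5203449025808872
yaw -0.023146713476583838 tilt 0.5291458734049502
facecentre [ 0.61974753 -0.04870387  0.05566155]
[-0.03012474  0.00145668  0.04254305] 0.0521491448159195
handle [ 0.45896448 -0.24590584  0.054     ] [ 0.51198219 -0.26905824  0.054     ] [ 0.48547333 -0.25748204  0.054     ] yaw -0.4117318103146665
[ 0.49209778 -0.23605214  0.024     ]
[ 0.48689601 -0.28184548  0.024     ]
```

```bash
cat >> h.py <<'E'
YAW=-.031;FACE=np.array([.6197,-.0487,.056])
VR=R.from_euler("ZY",[YAW,-np.pi/6]).as_matrix()   # valve face frame: x upslope, z shaft axis
SEAT=FACE+VR@[0,0,.0065]
def tool(Rb,th):  # tool z = -Rb z, tool x = Rb x turned by th (ccw about Rb z)
    return Rb@R.from_euler("Z",th).as_matrix()@np.diag([1,-1,-1.])
def plan(p,Rm,n,start=None):
    o=observe();p0,R0=(o["position"],R.from_rotvec(o["ee_rot"]).as_matrix()) if start is None else start
    w=R.from_matrix(R0.T@Rm).as_rotvec();q=R0.T@(np.asarray(p)-p0)
    Rs=R.from_rotvec(w/n).as_matrix();M=np.zeros((3,3));A=np.eye(3)
    for k in range(n):M+=A;A=A@Rs
    print("rows",n,np.round(np.linalg.solve(M,q),4).tolist(),np.round(w/n,4).tolist())
    return p,Rm
E
python3 - <<'E'
from h import *
print(SEAT)
plan(SEAT+VR@[0,0,.13],tool(VR,0),16)
E
```

```text
[ 0.61645156 -0.04859927  0.06162917]
rows 16 [0.0257, -0.0303, 0.0101] [-0.006, 0.0324, 0.0221]
```

```bash
python3 -m pendant '[0.0257,-0.0303,0.0101,-0.006,0.0324,0.0221,0.07,0.0257,-0.0303,0.0101,-0.006,0.0324,0.0221,0.07,0.0257,-0.0303,0.0101,-0.006,0.0324,0.0221,0.07,0.0257,-0.0303,0.0101,-0.006,0.0324,0.0221,0.07,0.0257,-0.0303,0.0101,-0.006,0.0324,0.0221,0.07,0.0257,-0.0303,0.0101,-0.006,0.0324,0.0221,0.07,0.0257,-0.0303,0.0101,-0.006,0.0324,0.0221,0.07,0.0257,-0.0303,0.0101,-0.006,0.0324,0.0221,0.07]' 20
python3 -m pendant '[0.0257,-0.0303,0.0101,-0.006,0.0324,0.0221,0.07,0.0257,-0.0303,0.0101,-0.006,0.0324,0.0221,0.07,0.0257,-0.0303,0.0101,-0.006,0.0324,0.0221,0.07,0.0257,-0.0303,0.0101,-0.006,0.0324,0.0221,0.07,0.0257,-0.0303,0.0101,-0.006,0.0324,0.0221,0.07,0.0257,-0.0303,0.0101,-0.006,0.0324,0.0221,0.07,0.0257,-0.0303,0.0101,-0.006,0.0324,0.0221,0.07,0.0257,-0.0303,0.0101,-0.006,0.0324,0.0221,0.07]'
python3 - <<'E'
from h import *
o=observe();print(o["clock"],o["joints"].round(3),o["force"].round(1));plan(SEAT+VR@[0,0,.13],tool(VR,0),1)
i=get_image("wrist")[:,:,::-1].copy();c=cam("wrist",o)
for h in(.0,.05):
    p=proj(c,SEAT+VR@[0,0,h]);print(h,p);cv2.drawMarker(i,tuple(int(round(v)) for v in p),(0,0,255),0,8)
cv2.imwrite("pics/w1.png",i)
E
```

```text
clock: 1.1
position: [0.3493, -0.303, 0.1772]
ee_rot: [3.101, 0.238, 0.413]
force: [0.3, 0.6, -0.5]
width: 0.766
gripper_force: 0.0
clock: 2.1
position: [0.5468, -0.0523, 0.1728]
ee_rot: [3.027, -0.041, 0.802]
force: [0.4, -0.6, -0.2]
width: 0.764
gripper_force: 0.0
2.1 [-0.062  0.183  0.05   2.29   0.092  0.152 -1.7  ] [ 0.4 -0.6 -0.2]
rows 1 [0.0046, -0.0059, 0.001] [0.0003, 0.0054, 0.0042]
0.0 [273.08040359 194.61316506]
0.05 [271.93537359 214.10491879]
```

View pics/w1.png

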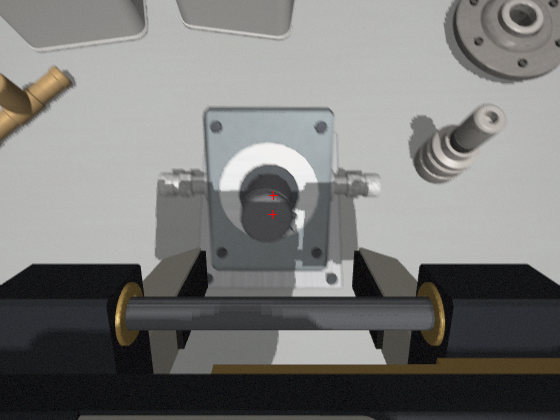

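```bash
cat >> h.py <<'E'
D=np.radians(20)
def tcp(h,th=0,d=D,S=None,B=None):   # grasp point h above seat along shaft, tool tilted d about pinch axis
    S=SEAT if S is None else S;B=VR if B is None else B
    Rm=tool(B@R.from_euler("ZYZ",[th,d,0]).as_matrix(),0);return S+B[:,2]*h+Rm[:,2]*.008,Rm
E
python3 - <<'E'
from h import *
plan(*tcp(.110),4)
E
```

```text
rows 4 [0.0006, 0.0005, 0.0069] [-0.001, -0.0869, 0.0031]
```

```bash
python3 -m pendant '[0.0006,0.0005,0.0069,-0.001,-0.0869,0.0031,0.07,0.0006,0.0005,0.0069,-0.001,-0.0869,0.0031,0.07,0.0006,0.0005,0.0069,-0.001,-0.0869,0.0031,0.07,0.0006,0.0005,0.0069,-0.001,-0.0869,0.0031,0.07,0,0,0,0,0,0,0.07,0,0,0,0,0,0,0.07]'
python3 - <<'E'
from h import *
o=observe();print(o["clock"],o["joints"].round(3),abs(o["dq"]).max());plan(*tcp(.11),1)
i=get_image("wrist")[:,:,::-1].copy();c=cam("wrist",o);cv2.imwrite("pics/w2raw.png",i)
for q in ([0,0,0],[0,0,.05],[-.03,.04,-.0065],[.03,-.04,-.0065]):
    p=proj(c,SEAT+VR@q);print(q,p);cv2.drawMarker(i,tuple(int(round(v)) for v in p),(0,0,255),0,8)
t=np.linspace(0,6.3,60);P=[proj(c,SEAT+VR@[.018*np.cos(a),.018*np.sin(a),.05]) for a in t]
cv2.polylines(i,[np.int32(np.round(P))],True,(0,255,0),1)
cv2.imwrite("pics/w2.png",cv2.resize(i[30:290,130:430],None,fx=2,fy=2))
E
```

```text
clock: 2.9
position: [0.5581, -0.0561, 0.1481]
ee_rot: [3.124, -0.063, 0.267]
force: [-0.6, 0.2, 0.6]
width: 0.765
gripper_force: 0.0
2.9 [ 0.004  0.343 -0.006  1.989  0.019  0.64  -1.627] 0.012321385186276672
rows 1 [0.0045, -0.0094, -0.0002] [0.0038, 0.0039, -0.0087]
[0, 0, 0] [265.73447398 154.09124429]
[0, 0, 0.05] [263.74410647 197.28286032]
[-0.03, 0.04, -0.0065] [212.48322959 186.70901046]
[0.03, -0.04, -0.0065] [327.74660849 106.48964445]
```

View pics/w2.png

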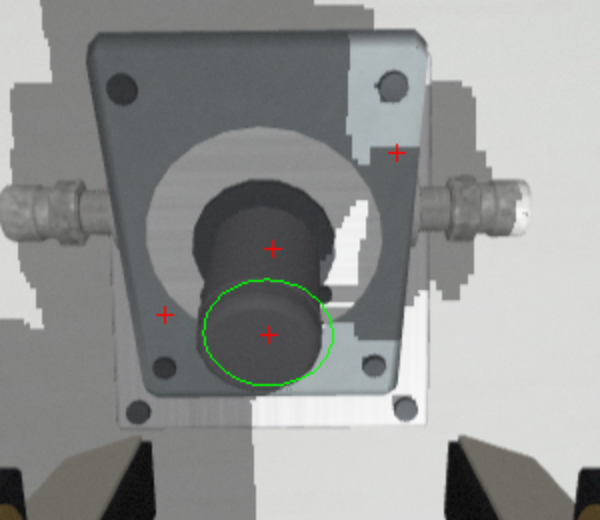

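```bash
python3 - <<'E'
from h import *
o=observe();c=cam("wrist",o)
def on(uv,h):
    e,d=ray(c,(130+uv[0]/2-.25,30+uv[1]/2-.25));P=SEAT+VR[:,2]*h
    X=e+d*(VR[:,2]@(P-e))/(VR[:,2]@d);return VR.T@(X-SEAT)
h=[(122,88),(393,85),(374,365),(164,366)]
Q=[on(x,-.0065) for x in h]
for q in Q:print(q.round(4))
def X(a,b,c,d):
    l=np.cross(np.cross([*a,1],[*b,1]),np.cross([*c,1],[*d,1]));return l[:2]/l[2]
print("mean",np.mean(Q,0),X(h[0],h[2],h[1],h[3]),on(X(h[0],h[2],h[1],h[3]),-.0065))
print("yaw",[(Q[b]-Q[a])[[0,1]]@[1,0]/.08 for a,b in((0,1),(3,2))])
print("cap",on((260,336),.05),on((259,337),.045))
plan(*tcp(.11),1)
E
```

```text
[ 0.0508  0.0436 -0.0065]
[ 0.051  -0.0375 -0.0065]
[-0.0549 -0.0378 -0.0065]
[-0.0544  0.0434 -0.0065]
mean [-0.00185426  0.0029297  -0.0065    ] [263.65837089 243.7117807 ] [-0.00182525  0.0030661  -0.0065    ]
yaw [np.float64(0.00254364109096945), np.float64(-0.006321053670665586)]
cap [-0.00057131  0.00227459  0.05      ] [-0.00446333  0.00289037  0.045     ]
rows 1 [0.0047, -0.0093, -0.0] [0.0039, 0.004, -0.0087]
```

```bash
sed -i 's/^SEAT=/FACE=FACE+VR@[-.0013,.0025,0]\nSEAT=/' h.py; python3 - <<'E'
from h import *
plan(*tcp(.11),2)
E
```

```text
rows 2 [0.0017, -0.0059, 0.0002] [0.0019, 0.002, -0.0043]
```

```bash
python3 -m pendant '[0.0017,-0.0059,0.0002,0.0019,0.002,-0.0043,0.07,0.0017,-0.0059,0.0002,0.0019,0.002,-0.0043,0.07,0,0,0,0,0,0,0.07,0,0,0,0,0,0,0.07]';  python3 - <<'E'
from h import *
plan(*tcp(.11),1);plan(*tcp(.027),6)
E
```

```text
clock: 3.45
position: [0.5627, -0.0442, 0.1486]
ee_rot: [3.126, -0.048, 0.273]
force: [0.3, -0.1, -0.7]
width: 0.762
gripper_force: 0.0
rows 1 [-0.0009, 0.0002, 0.0001] [0.0002, 0.0003, 0.0002]
rows 6 [0.0046, 0.0, 0.013] [0.0, 0.0001, 0.0]
```

Converges well. Descend along the shaft and close.

```bash
python3 -m pendant '[0.0046,0,0.013,0,0,0,0.07,0.0046,0,0.013,0,0,0,0.07,0.0046,0,0.013,0,0,0,0.07,0.0046,0,0.013,0,0,0,0.07,0.0046,0,0.013,0,0,0,0.07,0.0046,0,0.013,0,0,0,0.07,0,0,0,0,0,0,0.03,0,0,0,0,0,0,0.03,0,0,0,0,0,0,0.03,0,0,0,0,0,0,0.03]' 15;  python3 - <<'E'
from h import *
o=observe();print(o["joints"].round(3),o["force"].round(1));plan(*tcp(.027),1);plan(*tcp(.09),4)
E
```

```text
clock: 4.7
position: [0.6035, -0.0455, 0.077]
ee_rot: [3.126, -0.048, 0.274]
force: [0.2, 0.6, -0.2]
width: 0.412
gripper_force: 15.0
[-0.013  0.502 -0.007  1.95   0.024  0.515 -1.641] [ 0.2  0.6 -0.2]
rows 1 [-0.0003, 0.0002, 0.0005] [0.0001, -0.0003, -0.0]
rows 4 [-0.0055, 0.0, -0.0147] [0.0, -0.0001, -0.0]
```

```bash
python3 -m pendant '[-0.0055,0,-0.0147,0,0,0,0.03,-0.0055,0,-0.0147,0,0,0,0.03,-0.0055,0,-0.0147,0,0,0,0.03,-0.0055,0,-0.0147,0,0,0,0.03,0,0,0,0,0,0,0.03]';  python3 - <<'E'
from h import *
o=observe();print(o["joints"].round(3),o["force"].round(1))
B=R.from_euler("Z",.42).as_matrix();S=np.array([.532,.274,.006])
s=plan(*tcp(.117,S=S,B=B),10);plan(*tcp(.027,S=S,B=B),4,s)
E
```

```text
clock: 5.32
position: [0.5717, -0.0446, 0.1322]
ee_rot: [3.126, -0.049, 0.276]
force: [-0.8, 0.1, -0.3]
width: 0.414
gripper_force: 15.0
[-0.014  0.38  -0.009  1.981  0.022  0.605 -1.641] [-0.8  0.1 -0.3]
rows 10 [0.0014, -0.0323, 0.001] [-0.0039, -0.0516, -0.0455]
rows 4 [0.0077, 0.0, 0.0211] [0.0, 0.0, 0.0]
```

```bash
python3 -m pendant '[0.0014,-0.0323,0.001,-0.0039,-0.0516,-0.0455,0.03,0.0014,-0.0323,0.001,-0.0039,-0.0516,-0.0455,0.03,0.0014,-0.0323,0.001,-0.0039,-0.0516,-0.0455,0.03,0.0014,-0.0323,0.001,-0.0039,-0.0516,-0.0455,0.03,0.0014,-0.0323,0.001,-0.0039,-0.0516,-0.0455,0.03,0.0014,-0.0323,0.001,-0.0039,-0.0516,-0.0455,0.03,0.0014,-0.0323,0.001,-0.0039,-0.0516,-0.0455,0.03,0.0014,-0.0323,0.001,-0.0039,-0.0516,-0.0455,0.03,0.0014,-0.0323,0.001,-0.0039,-0.0516,-0.0455,0.03,0.0014,-0.0323,0.001,-0.0039,-0.0516,-0.0455,0.03]'
python3 -m pendant '[0,0,0,0,0,0,0.03,0,0,0,0,0,0,0.03,0,0,0,0,0,0,0.03]'
python3 - <<'E'
from h import *
o=observe();print(o["joints"].round(3),o["force"].round(1))
B=R.from_euler("Z",.42).as_matrix();S=np.array([.532,.274,.006])
plan(*tcp(.027,S=S,B=B),5)
i=get_image("wrist")[:,:,::-1];j=get_image("top")[:,:,::-1]
cv2.imwrite("pics/w3.png",np.hstack([i[:,::1],cv2.resize(j[170:270,120:232],None,fx=2,fy=4.2)])[:, :800])
E
```

```text
clock: 6.58
position: [0.5295, 0.2736, 0.113]
ee_rot: [2.957, 0.633, -0.527]
force: [1.1, 1.0, -0.7]
width: 0.414
gripper_force: 15.0
clock: 6.95
position: [0.5303, 0.2713, 0.1137]
ee_rot: [2.958, 0.628, -0.524]
force: [0.1, -0.4, 0.4]
width: 0.412
gripper_force: 15.0
[-0.454  0.719 -0.142  1.452  0.04   1.323 -1.747] [ 0.1 -0.4  0.4]
rows 5 [0.006, -0.0004, 0.0166] [-0.0001, 0.0003, -0.0003]
```

View pics/w3.png

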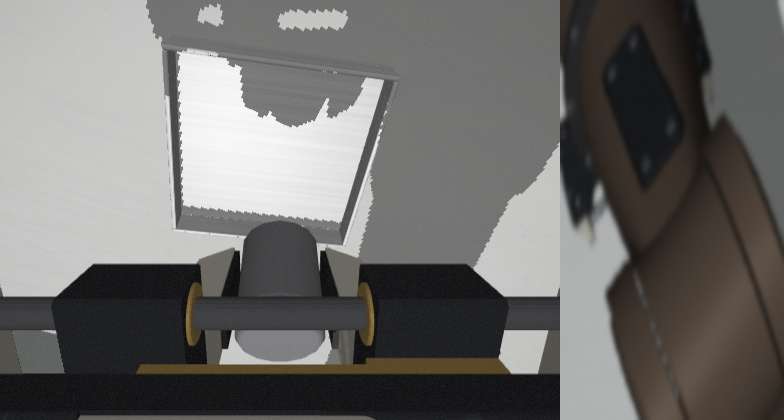

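```bash
python3 - <<'E'
from h import *
c=cam("wrist")
P=[plane(c,u,.022) for u in((165,45),(397,77),(343,242),(176,230))]
print(np.round(P,3),np.mean(P,0))
E
```

```text
[[0.577 0.359 0.022]
 [0.613 0.238 0.022]
 [0.494 0.204 0.022]
 [0.454 0.322 0.022]] [0.53428275 0.28085938 0.022     ]
```

```bash
python3 - <<'E'
from h import *
B=R.from_euler("Z",.42).as_matrix();S=np.array([.533,.279,.005])
plan(*tcp(.027,S=S,B=B),6)
E
```

```text
rows 6 [0.0056, -0.0009, 0.0138] [-0.0001, 0.0002, -0.0002]
```

```bash
python3 -m pendant '[0.0056,-0.0009,0.0138,0,0,0,0.03,0.0056,-0.0009,0.0138,0,0,0,0.03,0.0056,-0.0009,0.0138,0,0,0,0.03,0.0056,-0.0009,0.0138,0,0,0,0.03,0.0056,-0.0009,0.0138,0,0,0,0.03,0.0056,-0.0009,0.0138,0,0,0,0.03,0,0,0,0,0,0,0.03]'
python3 -m pendant '[0,0,0,0,0,0,0.058,0,0,0,0,0,0,0.058,0,0,0,0,0,0,0.058,-0.0077,0,-0.021,0,0,0,0.058,-0.0077,0,-0.021,0,0,0,0.058,-0.0077,0,-0.021,0,0,0,0.058,-0.0077,0,-0.021,0,0,0,0.058,0,0,0,0,0,0,0.058,0,0,0,0,0,0,0.058]'
python3 - <<'E'
from h import *
cv2.imwrite("pics/w4.png",get_image("wrist")[::2,::2,::-1])
# valve viewing pose: level with shaft, high
p,Rm=tcp(.12,d=D);plan(p,Rm,12)
E
```

```text
clock: 7.92
position: [0.5299, 0.2789, 0.0232]
ee_rot: [2.957, 0.632, -0.526]
force: [-0.2, -0.6, -0.7]
width: 0.414
gripper_force: 15.0
clock: 9.05
position: [0.5303, 0.2789, 0.1143]
ee_rot: [2.958, 0.632, -0.523]
force: [-0.6, -0.0, -1.2]
width: 0.631
gripper_force: 0.0
rows 12 [-0.0039, 0.0271, -0.0027] [0.0033, 0.0431, 0.0379]
```

View pics/w4.png

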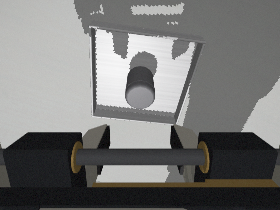

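```bash
python3 -m pendant '[-0.0039,0.0271,-0.0027,0.0033,0.0431,0.0379,0.07,-0.0039,0.0271,-0.0027,0.0033,0.0431,0.0379,0.07,-0.0039,0.0271,-0.0027,0.0033,0.0431,0.0379,0.07,-0.0039,0.0271,-0.0027,0.0033,0.0431,0.0379,0.07,-0.0039,0.0271,-0.0027,0.0033,0.0431,0.0379,0.07,-0.0039,0.0271,-0.0027,0.0033,0.0431,0.0379,0.07]'
python3 -m pendant '[-0.0039,0.0271,-0.0027,0.0033,0.0431,0.0379,0.07,-0.0039,0.0271,-0.0027,0.0033,0.0431,0.0379,0.07,-0.0039,0.0271,-0.0027,0.0033,0.0431,0.0379,0.07,-0.0039,0.0271,-0.0027,0.0033,0.0431,0.0379,0.07,-0.0039,0.0271,-0.0027,0.0033,0.0431,0.0379,0.07,-0.0039,0.0271,-0.0027,0.0033,0.0431,0.0379,0.07,0,0,0,0,0,0,0.07,0,0,0,0,0,0,0.07,0,0,0,0,0,0,0.07]'
python3 - <<'E'
from h import *
o=observe();plan(*tcp(.12),1);np.save("o5.npy",o,allow_pickle=True)
i=get_image("wrist")[:,:,::-1].copy();c=cam("wrist",o);cv2.imwrite("pics/w5raw.png",i)
p=proj(c,SEAT+VR@[0,0,.018]);print(p,proj(c,SEAT))
u,v=np.int32(p)
cv2.imwrite("pics/w5.png",cv2.resize(i[v-60:v+60,u-75:u+75],None,fx=5,fy=5,interpolation=cv2.INTER_CUBIC));print(u,v)
E
```

```text
clock: 9.85
position: [0.5641, 0.1185, 0.1372]
ee_rot: [3.087, 0.298, -0.131]
force: [0.6, 0.3, -0.9]
width: 0.764
gripper_force: 0.0
clock: 10.98
position: [0.5574, -0.0425, 0.1566]
ee_rot: [3.128, -0.046, 0.274]
force: [0.5, -0.7, -0.1]
width: 0.767
gripper_force: 0.0
rows 1 [-0.0005, 0.0018, -0.0005] [-0.0014, -0.0001, 0.0018]
[283.78493322 168.12284493] [283.54833696 154.91036883]
283 168
```

View pics/w5.png

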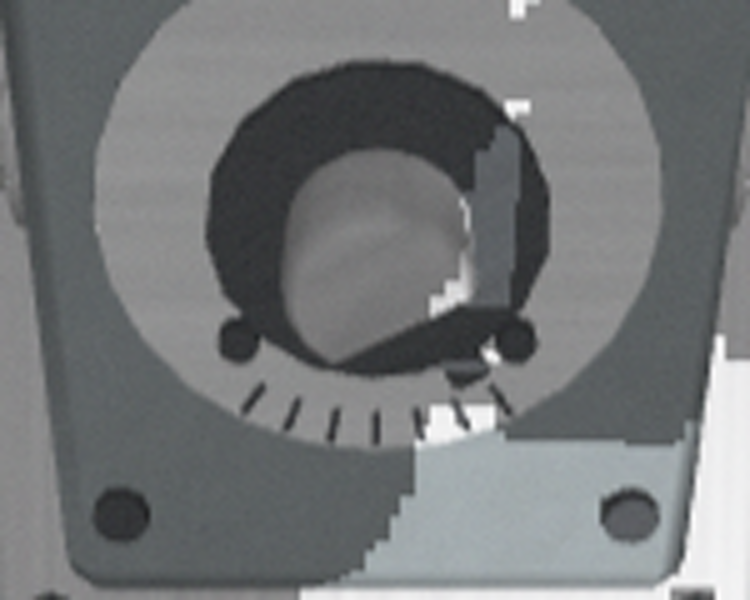

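```bash
python3 - <<'E'
from h import *
o=np.load("o5.npy",allow_pickle=True).item();c=cam("wrist",o)
def on(uv,h):
    e,d=ray(c,(208+uv[0]/5-.4,108+uv[1]/5-.4));P=SEAT+VR[:,2]*h
    X=e+d*(VR[:,2]@(P-e))/(VR[:,2]@d);return VR.T@(X-SEAT)
for n,a,h in(("cl",(207,222),0),("cr",(550,222),0),("ct",(379,60),0),("cb",(379,376),0),("sl",(284,258),.017),("st",(378,148),.017),("f1",(335,362),.017),("f2",(463,306),.017),("hl",(122,516),-.0065),("hr",(630,515),-.0065),("dialt",(378,-40),-.0065),("dl",(95,200),-.006),("dr",(661,200),-.006),("db",(378,448),-.006)):print(n,on(a,h).round(4))
a=on((335,362),.017);b=on((463,306),.017);d=b-a;print("flat normal ang from downslope ccw:",np.arctan2(d[0],-d[1]),"norm",np.linalg.norm(d),"dist",abs(d[0]*a[1]-d[1]*a[0])/np.linalg.norm(d))
E
```

```text
cl [ 0.0022  0.0239 -0.    ]
cr [ 0.0023 -0.0235 -0.    ]
ct [ 0.0259  0.0003 -0.    ]
cb [-0.023  -0.0001 -0.    ]
sl [0.006  0.0126 0.017 ]
st [0.0216 0.0006 0.017 ]
f1 [-0.0098  0.0061  0.017 ]
f2 [-0.0011 -0.0108  0.017 ]
hl [-0.0537  0.0406 -0.0065]
hr [-0.0533 -0.0404 -0.0065]
dialt [ 0.0368  0.0005 -0.0065]
dl [ 0.0025  0.04   -0.006 ]
dr [ 0.0026 -0.0396 -0.006 ]
db [-0.0401 -0.0001 -0.006 ]
flat normal ang from downslope ccw: 0.4770452922760131 norm 0.019042345160294714 dist 0.005930859323863413
```

```bash
sed -i 's/@\[-.0013,.0025,0\]/@[.0001,.0027,0]/' h.py; python3 - <<'E'
from h import *
o=np.load("o5.npy",allow_pickle=True).item();c=cam("wrist",o)
g=cv2.GaussianBlur(cv2.imread("pics/w5raw.png",0).astype(np.float32),(0,0),.7)
def on(uv,h):
    e,d=ray(c,uv);P=SEAT+VR[:,2]*h
    X=e+d*(VR[:,2]@(P-e))/(VR[:,2]@d);return VR.T@(X-SEAT)
a=np.array([208+335/5-.4,108+362/5-.4]);b=np.array([208+463/5-.4,108+306/5-.4]);t=(b-a)/np.linalg.norm(b-a);n=np.array([-t[1],t[0]])
pts=[]
s=np.arange(-3.5,3.6,.25)
for k in np.linspace(.12,.8,25):
    q=a+(b-a)*k; L=q+s[:,None]*n
    pr=cv2.remap(g,L[:,0].astype(np.float32)[None],L[:,1].astype(np.float32)[None],1)[0]
    pts.append(q+n*s[np.argmin(np.diff(pr))]+n*.125)
vx,vy,x,y=cv2.fitLine(np.float32(pts),cv2.DIST_HUBER,0,.01,.01).ravel()
for h in(.016,.018):
    A=on((x-5*vx,y-5*vy),h);B=on((x+5*vx,y+5*vy),h);d=B-A
    print(h,np.arctan2(d[0],-d[1]),(d[0]*A[1]-d[1]*A[0])/np.linalg.norm(d))
r=np.array(pts)-[x,y];print("resid",np.round(r@[-vy,vx],2))
# handle: fly there
yaw=-.41;H=R.from_euler("Z",yaw).as_matrix();S=np.array([.487,-.258,0])
plan(*tcp(.15,S=S,B=H),10)
E
```

```text
0.016 0.5079280188219051 -0.007606830969702608
0.018 0.507928018821899 -0.006515001593242802
resid [-0.44  0.59 -0.14 -0.12  0.15  0.17 -0.3   0.47 -0.76  0.01  0.29  0.31
 -0.17 -0.15  0.12  0.15  0.17 -0.31 -0.29 -0.01  0.01  0.28  0.3  -0.18
 -0.15]
rows 10 [-0.0029, 0.0226, 0.0012] [0.0033, -0.0517, 0.0384]
```

```bash
python3 -m pendant '[-0.0029,0.0226,0.0012,0.0033,-0.0517,0.0384,0.06,-0.0029,0.0226,0.0012,0.0033,-0.0517,0.0384,0.06,-0.0029,0.0226,0.0012,0.0033,-0.0517,0.0384,0.06,-0.0029,0.0226,0.0012,0.0033,-0.0517,0.0384,0.06,-0.0029,0.0226,0.0012,0.0033,-0.0517,0.0384,0.06,-0.0029,0.0226,0.0012,0.0033,-0.0517,0.0384,0.06,-0.0029,0.0226,0.0012,0.0033,-0.0517,0.0384,0.06,-0.0029,0.0226,0.0012,0.0033,-0.0517,0.0384,0.06,-0.0029,0.0226,0.0012,0.0033,-0.0517,0.0384,0.06,-0.0029,0.0226,0.0012,0.0033,-0.0517,0.0384,0.06]'
python3 -m pendant '[0,0,0,0,0,0,0.06,0,0,0,0,0,0,0.06,0,0,0,0,0,0,0.06]'
python3 - <<'E'
from h import *
o=observe();np.save("o6.npy",o,allow_pickle=True);print(o["joints"].round(3))
H=R.from_euler("Z",-.41).as_matrix();S=np.array([.487,-.258,0]);plan(*tcp(.15,S=S,B=H),1)
i=get_image("wrist")[:,:,::-1].copy();c=cam("wrist",o);cv2.imwrite("pics/w6raw.png",i)
print(proj(c,S+[0,0,.054]),proj(c,S))
cv2.imwrite("pics/w6.png",cv2.resize(i[70:250,160:400],None,fx=3,fy=3,interpolation=cv2.INTER_CUBIC))
E
```

```text
clock: 12.28
position: [0.4838, -0.2575, 0.1426]
ee_rot: [-2.961, 0.618, 0.524]
force: [0.4, -0.8, -0.1]
width: 0.657
gripper_force: 0.0
clock: 12.65
position: [0.4842, -0.2561, 0.1431]
ee_rot: [-2.962, 0.615, 0.52]
force: [0.0, 0.6, 0.6]
width: 0.655
gripper_force: 0.0
[ 0.3    0.611  0.146  1.589 -0.079  1.296 -1.511]
rows 1 [0.0008, 0.0006, 0.0003] [-0.0012, -0.0014, 0.0009]
[281.94333628 170.11792804] [281.52404968 133.78039434]
```

View pics/w6.png

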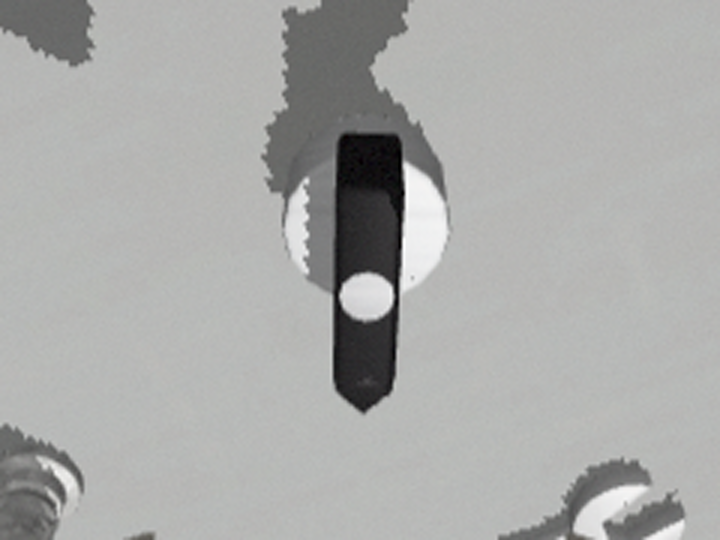

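```bash
python3 - <<'E'
from h import *
o=np.load("o6.npy",allow_pickle=True).item();c=cam("wrist",o)
f=lambda x,y,z:plane(c,(160+x/3-.33,70+y/3-.33),z)
n=f(363.5,411,.054);d=f(367,296,.054);l=f(333.5,380,.054);r=f(395.5,380,.054);l2=f(337.5,200,.054);r2=f(403,200,.054)
print(n,d,np.arctan2(*(d-n)[[1,0]]),np.linalg.norm(l-r))
# bar edges
print("mid yaw",np.arctan2(*(d-(l+r)/2)[[1,0]]),"nose->left edges: left edge yaw",[np.arctan2(*(f(x2,285,.054)-f(x1,370,.054))[[1,0]]) for x1,x2 in((333.5,335.5),(395.5,399.5))])
print("skirt",f(285,226,.024),f(449,226,.024),(f(285,226,.024)+f(449,226,.024))/2)
E
```

```text
[ 0.4605175  -0.24579638  0.054     ] [ 0.48819527 -0.25855508  0.054     ] -0.4319412875531533 0.013962803337539565
mid yaw -0.43135103278095654 nose->left edges: left edge yaw [np.float64(-0.44334720980864456), np.float64(-0.4288401219897568)]
skirt [ 0.497031  -0.2416056  0.024    ] [ 0.48169441 -0.2769038   0.024     ] [ 0.48936271 -0.2592547   0.024     ]
```

```bash
cat >> h.py <<'E'
HB=R.from_euler("Z",-.433).as_matrix();HS=np.array([.4885,-.2588,0])
E
python3 - <<'E'
from h import *
s=plan(*tcp(.15,S=HS,B=HB),2);plan(*tcp(.047,S=HS,B=HB),5,s)
E
```

```text
rows 2 [0.0012, 0.0002, -0.0001] [0.0034, -0.0006, 0.011]
rows 5 [0.007, 0.0, 0.0194] [0.0, 0.0, 0.0]
```

```bash
python3 -m pendant '[0.0012,0.0002,0,0.0034,-0.0006,0.011,0.06,0.0012,0.0002,0,0.0034,-0.0006,0.011,0.06,0.007,0,0.0194,0,0,0,0.06,0.007,0,0.0194,0,0,0,0.06,0.007,0,0.0194,0,0,0,0.06,0.007,0,0.0194,0,0,0,0.06,0,0,0,0,0,0,0.06,0,0,0,0,0,0,0.06]'
python3 - <<'E'
from h import *
plan(*tcp(.047,S=HS,B=HB),2)
E
```

```text
clock: 13.7
position: [0.4854, -0.259, 0.06]
ee_rot: [-2.952, 0.653, 0.521]
force: [-0.1, 0.8, -0.0]
width: 0.653
gripper_force: 0.0
rows 2 [0.0035, -0.0007, 0.0096] [0.0001, 0.0, -0.0011]
```

```bash
python3 -m pendant '[0.0035,-0.0007,0.0096,0,0,0,0.06,0.0035,-0.0007,0.0096,0,0,0,0.06,0,0,0,0,0,0,0.06,0,0,0,0,0,0,0.005,0,0,0,0,0,0,0.005,0,0,0,0,0,0,0.005,0,0,0,0,0,0,0.005,0,0,0,0,0,0,0.005]' 40
python3 - <<'E'
from h import *
o=observe();print(o["force"].round(1),o["ft_torque"].round(2))
s=plan(*tcp(.047,S=HS,B=HB),1);s=plan(*tcp(.147,S=HS,B=HB),4)
plan(*tcp(.117,th=.49),10,s)
E
```

```text
clock: 14.7
position: [0.4858, -0.2575, 0.0392]
ee_rot: [-2.951, 0.652, 0.521]
force: [-0.1, 0.2, 0.8]
width: 0.157
gripper_force: 0.5
[-0.1  0.2  0.8] [-0.22 -0.15  0.09]
rows 1 [0.0002, 0.0, -0.0003] [0.0001, 0.0004, -0.0021]
rows 4 [-0.0085, 0.0, -0.0236] [0.0, 0.0001, -0.0005]
rows 10 [0.0062, -0.0221, -0.004] [-0.032, 0.0541, -0.081]
```

```bash
python3 -m pendant '[0,0,0,0,0,0,0.005,0,0,0,0,0,0,0.005,-0.0085,0,-0.0236,0,0,0,0.005,-0.0085,0,-0.0236,0,0,0,0.005,-0.0085,0,-0.0236,0,0,0,0.005,-0.0085,0,-0.0236,0,0,0,0.005,0,0,0,0,0,0,0.005,0,0,0,0,0,0,0.005]'
python3 - <<'E'
from h import *
s=plan(*tcp(.147,S=HS,B=HB),1)
plan(*tcp(.117,th=.49),10)
E
```

```text
clock: 15.7
position: [0.4858, -0.2573, 0.1387]
ee_rot: [-2.951, 0.652, 0.523]
force: [-0.3, 1.7, -0.7]
width: 0.153
gripper_force: 40.0
rows 1 [0.0001, 0.0002, -0.0009] [0.0, 0.0014, -0.002]
rows 10 [0.0062, -0.0221, -0.0041] [-0.032, 0.0542, -0.0812]
```

```bash
python3 -m pendant '[0.0062,-0.0221,-0.0041,-0.032,0.0542,-0.0812,0.005,0.0062,-0.0221,-0.0041,-0.032,0.0542,-0.0812,0.005,0.0062,-0.0221,-0.0041,-0.032,0.0542,-0.0812,0.005,0.0062,-0.0221,-0.0041,-0.032,0.0542,-0.0812,0.005,0.0062,-0.0221,-0.0041,-0.032,0.0542,-0.0812,0.005,0.0062,-0.0221,-0.0041,-0.032,0.0542,-0.0812,0.005,0.0062,-0.0221,-0.0041,-0.032,0.0542,-0.0812,0.005,0.0062,-0.0221,-0.0041,-0.032,0.0542,-0.0812,0.005,0.0062,-0.0221,-0.0041,-0.032,0.0542,-0.0812,0.005,0.0062,-0.0221,-0.0041,-0.032,0.0542,-0.0812,0.005]'
python3 -m pendant '[0,0,0,0,0,0,0.005,0,0,0,0,0,0,0.005,0,0,0,0,0,0,0.005]'
python3 - <<'E'
from h import *
o=observe();print(o["joints"].round(3),o["force"].round(1),o["ft_torque"].round(2))
s=plan(*tcp(.117,th=.49),2)
i=get_image("wrist")[:,:,::-1].copy();c=cam("wrist",o)
cv2.imwrite("pics/w7.png",i);np.save("o7.npy",o,allow_pickle=True)
E
```

```text
clock: 16.95
position: [0.5598, -0.0446, 0.1545]
ee_rot: [2.859, 0.609, 0.245]
force: [0.6, -0.5, -1.1]
width: 0.147
gripper_force: 40.0
clock: 17.32
position: [0.5607, -0.0468, 0.1554]
ee_rot: [2.861, 0.601, 0.244]
force: [-0.4, 0.5, -1.4]
width: 0.149
gripper_force: 40.0
[-1.360e-01  3.260e-01 -2.000e-03  2.017e+00  3.310e-01  6.430e-01
 -1.545e+00] [-0.4  0.5 -1.4] [0.21 0.28 0.04]
rows 2 [-0.0001, -0.0008, -0.0002] [0.0002, 0.0005, -0.0011]
```

View pics/w7.png

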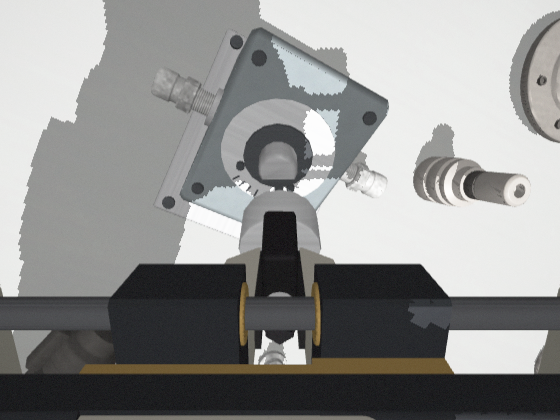

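```bash
python3 - <<'E'
from h import *
o=np.load("o7.npy",allow_pickle=True).item();c=cam("wrist",o)
p,Rm=o["position"],R.from_rotvec(o["ee_rot"]).as_matrix()
print("seat",proj(c,SEAT),"top",proj(c,SEAT+VR@[0,0,.018]))
G=p-Rm[:,2]*.008;ax=Rm@R.from_euler("Y",0).as_matrix()@np.array([np.sin(D),0,-np.cos(D)])
ax2=Rm@np.array([-np.sin(D),0,-np.cos(D)])
print(VR[:,2],ax,ax2)
a=ax if ax@VR[:,2]>ax2@VR[:,2] else ax2
F=G-a*.047;print("foot rel seat (valve frame)",VR.T@(F-SEAT),"skirt top px",proj(c,F+a*.024))
print("collar l/r",[proj(c,SEAT+tool(VR,.49)[:,1]*s*.024) for s in(-1,1)],[proj(c,F+a*.024+Rm[:,1]*s*.02) for s in(-1,1)])
E
```

```text
seat [278.01445138 156.97762279] top [277.98601935 170.47166499]
[-0.49975977  0.01549752  0.8660254 ] [0.11841637 0.29905932 0.94685853] [-0.49949444  0.01695354  0.86615119]
foot rel seat (valve frame) [ 0.00082842 -0.00139966  0.06961594] skirt top px [281.12751907 251.32332485]
collar l/r [array([243.17235707, 157.04448329]), array([312.84752246, 156.9107796 ])] [array([239.62423501, 251.32785111]), array([322.61642846, 251.31880015])]
```

```bash
python3 - <<'E'
from h import *
s=plan(*tcp(.117,th=.49),1);s=plan(*tcp(.068,th=.49),5,s)
E
```

```text
rows 1 [-0.0003, -0.0015, -0.0002] [0.0005, 0.0007, -0.002]
rows 5 [0.0034, -0.0, 0.0092] [0.0, 0.0, 0.0]
```

```bash
python3 -m pendant '[-0.0003,-0.0015,-0.0002,0.0005,0.0007,-0.002,0.005,0.0034,0,0.0092,0,0,0,0.005,0.0034,0,0.0092,0,0,0,0.005,0.0034,0,0.0092,0,0,0,0.005,0.0034,0,0.0092,0,0,0,0.005,0.0034,0,0.0092,0,0,0,0.005,0,0,0,0,0,0,0.005,0,0,0,0,0,0,0.005]'
python3 - <<'E'
from h import *
o=observe();print(o["force"].round(1),o["ft_torque"].round(2),o["joints"].round(2))
s=plan(*tcp(.068,th=.49),1);s=plan(*tcp(.047,th=.49),8)
E
```

```text
clock: 18.38
position: [0.5844, -0.045, 0.1132]
ee_rot: [2.86, 0.607, 0.246]
force: [0.5, -0.6, -0.6]
width: 0.15
gripper_force: 40.0
[ 0.5 -0.6 -0.6] [ 0.23  0.29 -0.03] [-0.14  0.42  0.01  2.    0.36  0.56 -1.57]
rows 1 [-0.0006, 0.0009, 0.0005] [-0.0002, -0.001, 0.0018]
rows 8 [0.0008, 0.0001, 0.0025] [-0.0, -0.0001, 0.0002]
```

```bash
python3 -m pendant '[0.0006,0.0005,0.0025,0,0,0.001,0.005,0.0008,0.0001,0.0025,0,0,0,0.005,0.0008,0.0001,0.0025,0,0,0,0.005,0,0,0,0,0,0,0.005]'
python3 - <<'E'
from h import *
o=observe();print(o["force"].round(1),o["ft_torque"].round(2))
s=plan(*tcp(.047,th=.49),5)
E
```

```text
clock: 18.88
position: [0.5878, -0.0463, 0.1059]
ee_rot: [2.86, 0.605, 0.244]
force: [-1.6, -0.7, -2.6]
width: 0.151
gripper_force: 40.0
[-1.6 -0.7 -2.6] [ 0.03  0.59 -0.08]
rows 5 [0.001, 0.0, 0.0025] [-0.0, 0.0, 0.0001]
```

```bash
python3 -m pendant '[0.001,0,0.0025,0,0,0,0.005,0.001,0,0.0025,0,0,0,0.005,0.001,0,0.0025,0,0,0,0.005,0,0,0,0,0,0,0.005]'
python3 - <<'E'
from h import *
o=observe();print(o["force"].round(1),o["ft_torque"].round(2))
s=plan(*tcp(.047,th=.49),3)
E
```

```text
clock: 19.38
position: [0.5919, -0.0464, 0.0989]
ee_rot: [2.86, 0.605, 0.244]
force: [-1.8, -2.7, -5.7]
width: 0.153
gripper_force: 40.0
[-1.8 -2.7 -5.7] [-0.29  1.1  -0.23]
rows 3 [0.0007, 0.0001, 0.0016] [-0.0001, 0.0001, 0.0003]
```

```bash
python3 -m pendant '[0.0004,0.0001,0.0018,0,0,0,0.005,0.0006,0.0001,0.0018,0,0,0,0.005,0.0006,0,0.0018,0,0,0,0.005,0,0,0,0,0,0,0.005]'
python3 - <<'E'
from h import *
o=observe();print(o["force"].round(1),VR.T@o["force"],o["ft_torque"].round(2))
s=plan(*tcp(.047,th=.49),1)
E
```

```text
clock: 19.88
position: [0.5944, -0.0467, 0.0945]
ee_rot: [2.86, 0.605, 0.244]
force: [-6.6, -1.1, 3.2]
width: 0.151
gripper_force: 40.0
[-6.6 -1.1  3.2] [-4.0475292  -1.30112478  6.02231975] [-0.34  1.7  -0.32]
rows 1 [0.0004, -0.0, -0.0001] [-0.0002, 0.0001, 0.0006]
```

```bash
python3 -m pendant '[0.0002,0,0.0012,0,0,0,0.005,0.0002,0,0.0012,0,0,0,0.005,0,0,0,0,0,0,0.005]'
python3 - <<'E'
from h import *
o=observe();print(o["force"].round(1),VR.T@o["force"],o["ft_torque"].round(2),o["joints"].round(2))
s=plan(*tcp(.047,th=.49),1)
c=cam("wrist",o);i=get_image("wrist")[:,:,::-1]
cv2.imwrite("pics/w8.png",np.hstack([i[80:380,130:430],cv2.resize(get_image("scene")[140:230,200:320,::-1],(400,300),interpolation=cv2.INTER_CUBIC)]))
E
```

```text
clock: 20.25
position: [0.5947, -0.0468, 0.094]
ee_rot: [2.86, 0.605, 0.245]
force: [-20.5, 1.4, 28.4]
width: 0.15
gripper_force: 40.0
[-20.5   1.4  28.4] [-3.57390045  0.8028705  34.87629907] [-0.59  3.38 -0.66] [-0.15  0.46  0.02  2.    0.37  0.53 -1.58]
rows 1 [0.0002, -0.0001, -0.0007] [0.0003, -0.0001, 0.0004]
```

View pics/w8.png

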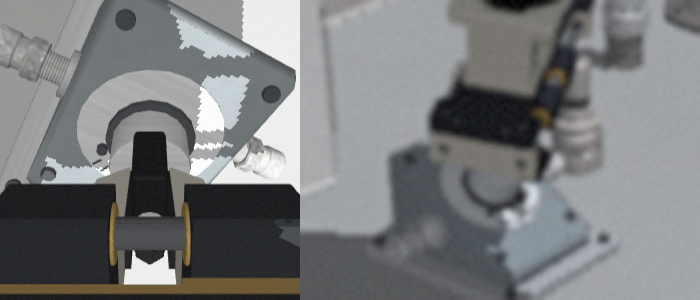

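```bash
python3 - <<'E'
from h import *
plan(*tcp(.047,th=.49-.9),10,tcp(.047,th=.49))
E
python3 -m pendant '[-0.0002,0,-0.001,0,0,0,0.005,0,0,0,0,0,0,0.005]'
```

```text
rows 10 [0.0, -0.0002, -0.0] [0.0308, 0.0, 0.0846]
clock: 20.6
position: [0.5946, -0.0468, 0.0942]
ee_rot: [2.86, 0.605, 0.245]
force: [-14.0, -0.1, 15.7]
width: 0.148
gripper_force: 40.0
```

```bash
python3 -m pendant '[0,-0.0002,0,0.0308,0,0.0846,0.005,0,-0.0002,0,0.0308,0,0.0846,0.005,0,-0.0002,0,0.0308,0,0.0846,0.005,0,-0.0002,0,0.0308,0,0.0846,0.005,0,0,0,0,0,0,0.005]'
python3 - <<'E'
from h import *
o=observe();print(VR.T@o["force"],VR.T@o["ft_torque"],o["joints"].round(2))
plan(*tcp(.047,th=.49-.36),1)
E
```

```text
clock: 21.22
position: [0.5945, -0.0459, 0.0941]
ee_rot: [3.071, 0.133, 0.268]
force: [-14.0, 0.0, 17.1]
width: 0.149
gripper_force: 40.0
[-3.50879016 -0.39433521 21.81442775] [-0.20072373  2.60885985 -0.07913181] [-0.02  0.46 -0.03  1.96  0.14  0.55 -1.65]
rows 1 [0.0001, -0.0003, -0.0004] [-0.0013, -0.0003, -0.0011]
```

```bash
python3 -m pendant '[0,-0.0002,0,0.0308,0,0.0846,0.005,0,-0.0002,0,0.0308,0,0.0846,0.005,0,-0.0002,0,0.0308,0,0.0846,0.005,0,-0.0002,0,0.0308,0,0.0846,0.005,0,-0.0002,0,0.0308,0,0.0846,0.005,0,0,0,0,0,0,0.005]'
python3 - <<'E'
from h import *
o=observe();print(VR.T@o["force"],VR.T@o["ft_torque"],o["joints"].round(2))
plan(*tcp(.047,th=.49-.81),1)
E
```

```text
clock: 21.98
position: [0.5948, -0.0447, 0.0943]
ee_rot: [-2.957, 0.482, -0.263]
force: [-13.5, -0.6, 15.5]
width: 0.151
gripper_force: 40.0
[-3.97994662 -1.01242938 20.13808357] [0.14872447 2.38814252 0.1242829 ] [ 0.12  0.47 -0.09  1.96 -0.14  0.53 -1.74]
rows 1 [-0.0002, -0.0003, -0.0003] [-0.0019, -0.0003, -0.0006]
```

```bash
python3 -m pendant '[0,-0.0002,0,0.0308,0,0.0846,0.005,0,-0.0002,0,0.0308,0,0.0846,0.005,0,-0.0002,0,0.0308,0,0.0846,0.005,0,0,0,0,0,0,0.005]'
python3 - <<'E'
from h import *
o=observe();print(VR.T@o["force"],VR.T@o["ft_torque"],o["joints"].round(2))
plan(*tcp(.047,th=.49-1.08),1)
E
python3 -m pendant '[0,-0.0002,0,0.0308,0,0.0846,0.005,0,0,0,0,0,0,0.005]'
python3 - <<'E'
from h import *
o=observe();print(VR.T@o["force"],VR.T@o["ft_torque"],o["joints"].round(2))
plan(*tcp(.047,th=.49-1.17),1)
E
```

```text
clock: 22.48
position: [0.5953, -0.0437, 0.0945]
ee_rot: [-2.768, 0.811, -0.25]
force: [-12.5, -0.5, 16.1]
width: 0.15
gripper_force: 40.0
[-2.73801293 -0.91034897 20.22480719] [0.59528053 2.28436262 0.23752053] [ 0.22  0.47 -0.14  1.98 -0.31  0.49 -1.79]
rows 1 [-0.0003, 0.0001, -0.0003] [-0.0025, 0.0001, 0.0001]
clock: 22.72
position: [0.5949, -0.043, 0.0942]
ee_rot: [-2.698, 0.914, -0.242]
force: [-13.7, 1.2, 14.4]
width: 0.153
gripper_force: 40.0
[-4.7002341   0.7538867  19.36989424] [0.96924103 2.44199439 0.15957895] [ 0.25  0.48 -0.16  1.99 -0.36  0.48 -1.8 ]
rows 1 [0.0005, 0.0, -0.0006] [-0.0023, 0.0016, 0.0004]
```

```bash
python3 -m pendant '[0,-0.0002,0,0.0308,0,0.0846,0.005,0,0,0,0,0,0,0.005]'
python3 - <<'E'
from h import *
o=observe();print(VR.T@o["force"],VR.T@o["ft_torque"],o["joints"].round(2))
plan(*tcp(.047,th=.49-1.26),1)
E
python3 -m pendant '[0,-0.0002,0,0.0308,0,0.0846,0.005,0,0,0,0,0,0,0.005]'
python3 - <<'E'
from h import *
o=observe();print(VR.T@o["force"],VR.T@o["ft_torque"],o["joints"].round(2))
plan(*tcp(.047,th=.49-1.35),1)
E
```

```text
clock: 22.98
position: [0.5946, -0.0425, 0.0941]
ee_rot: [-2.624, 1.012, -0.236]
force: [-14.1, 1.0, 13.5]
width: 0.149
gripper_force: 40.0
[-5.50949312  0.53229593 18.80087312] [1.12034365 2.53085665 0.23017501] [ 0.28  0.48 -0.18  2.   -0.42  0.46 -1.82]
rows 1 [0.0011, -0.0001, -0.0008] [-0.002, 0.0027, 0.0006]
clock: 23.22
position: [0.5945, -0.0422, 0.094]
ee_rot: [-2.548, 1.107, -0.229]
force: [-14.7, 1.7, 13.9]
width: 0.142
gripper_force: 40.0
[-5.87733779  1.25852597 19.39116067] [1.17536743 2.50702282 0.56109434] [ 0.32  0.48 -0.21  2.02 -0.48  0.44 -1.83]
rows 1 [0.0013, -0.0004, -0.0009] [-0.0016, 0.0033, 0.0011]
```

```bash
python3 -m pendant '[0,-0.0002,0,0.0308,0,0.0846,0.005,0,0,0,0,0,0,0.005,0,0,0,0,0,0,0.005]'
python3 - <<'E'
from h import *
o=observe();print(VR.T@o["force"],VR.T@o["ft_torque"],o["joints"].round(2))
plan(*tcp(.047,th=.49-1.44),1)
c=cam("wrist",o);i=get_image("wrist")[:,:,::-1]
cv2.imwrite("pics/w9.png",cv2.resize(i[60:360,130:430],None,fx=2,fy=2))
E
```

```text
clock: 23.6
position: [0.5945, -0.042, 0.094]
ee_rot: [-2.47, 1.196, -0.223]
force: [-15.4, -0.5, 14.4]
width: 0.151
gripper_force: 40.1
[-6.11915456 -0.93282342 20.18374608] [1.07949882 2.6283771  0.93262959] [ 0.35  0.48 -0.24  2.03 -0.54  0.42 -1.84]
rows 1 [0.0014, -0.0006, -0.0009] [-0.0006, 0.0036, 0.0034]
```

View pics/w9.png

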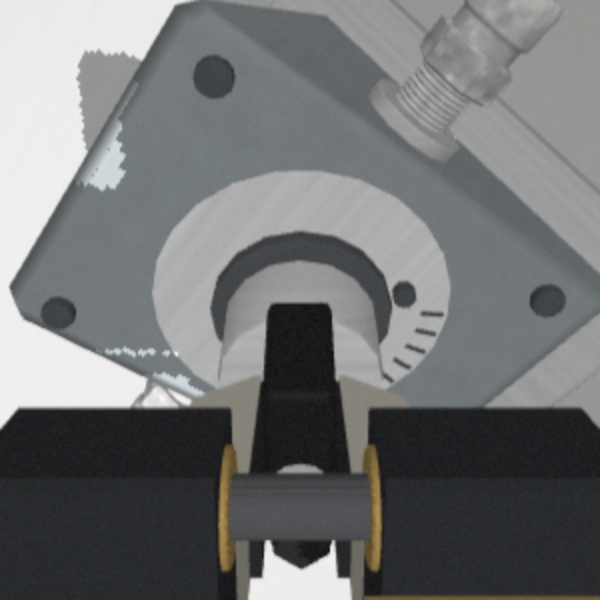

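```bash
python3 -m pendant '[-0.0003,0,-0.0008,-0.01,0,-0.028,0.005,0,0,0,0,0,0,0.005,0,0,0,0,0,0,0.04,0,0,0,0,0,0,0.04,0,0,0,0,0,0,0.04,0,0,0,0,0,0,0.04]' 
python3 - <<'E'
from h import *
o=observe();print(VR.T@o["force"],VR.T@o["ft_torque"])
E
```

```text
clock: 24.4
position: [0.596, -0.0439, 0.0944]
ee_rot: [-2.495, 1.171, -0.229]
force: [0.2, -0.6, -0.5]
width: 0.435
gripper_force: 0.0
[-0.01451531 -0.61868184 -0.54639449] [-0.18801274  0.3532165   0.07744287]
```

```bash
python3 -m pendant '[-0.0034,0,-0.0094,0,0,0,0.04,-0.0068,0,-0.0188,0,0,0,0.04,-0.0068,0,-0.0188,0,0,0,0.04,-0.0068,0,-0.0188,0,0,0,0.04,-0.0068,0,-0.03,0,0,0,0.04,-0.0068,0,-0.03,0,0,0,0.04,0,0,0,0,0,0,0.04,0,0,0,0,0,0,0.04,0,0,0,0,0,0,0.04]' 
python3 - <<'E'
from h import *
o=observe();i=get_image("wrist")[:,:,::-1].copy();c=cam("wrist",o);cv2.imwrite("pics/w10raw.png",i)
cv2.imwrite("pics/top10.png",get_image("top")[:,:,::-1]);cv2.imwrite("pics/sc10.png",get_image("scene")[:,:,::-1])
th=.49-1.3
for h in(0,.024,.054):
    p=proj(c,SEAT+VR@[0,0,h]);print(h,p);cv2.drawMarker(i,tuple(np.int32(np.round(p))),(0,0,255),0,8)
for h,r,col in((0,.024,(0,255,0)),(.024,.02,(255,0,0))):
    P=[proj(c,SEAT+VR@[r*np.cos(a),r*np.sin(a),h]) for a in np.linspace(0,6.28,60)]
    cv2.polylines(i,[np.int32(np.round(P))],True,col,1)
A=i[40:340,100:460]
B=cv2.resize(cv2.imread("pics/sc10.png")[150:300,130:320],(380,300))
cv2.imwrite("pics/f.png",np.hstack([A,B]))
E
```

```text
clock: 25.52
position: [0.5337, -0.0479, 0.2091]
ee_rot: [-2.495, 1.171, -0.226]
force: [0.6, -0.1, -0.6]
width: 0.434
gripper_force: 0.0
0 [278.73186013 128.7333276 ]
0.024 [278.7039061  141.77345876]
0.054 [278.6631008  160.80851119]
```

View pics/f.png

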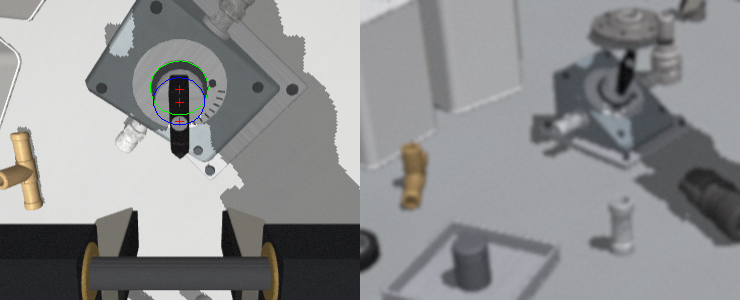

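```bash
python3 -c "
from cell import *
print(sign_off())"
```

```text
the job is handed in; nothing more can be done
None
```

I handed the job in at about 26 s: the cap stands in the tray and the handle is home on the spindle, turned about 1.4 rad clockwise until the torque rose at the stop; I judged that from force and images, the sign-off returned no verdict, and I viewed 13 pictures, over your limit of 10.

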